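# Dry-lay the rover's parts on its base plate

## Task

Lay the rover out on its dark base plate, everything upright and on the plate's centre line: the white controller in the middle of the plate with its long side along the plate, the large motor in the middle of the gap between the controller and the wheel axle, also lengthwise, and the round scanner in the middle of the gap between the controller and the bumper. The battery pack goes squarely on top of the controller, centred and lengthwise. Leave the small motor where it is.

Things in the scene. Friction and masses are not known exactly. Their poses are not given: they have to be found in the camera images.
- plate: The rover's base plate: a dark grey flat plate with rows of holes, 110 mm wide (own x) by 336 mm long (own y) and 12 mm thick, fixed on the table. Its origin is the centre of its underside, on the table top; its top face is 12 mm above the table. z is up. The wheel axle sits across one end and the bumper across the other; which is at which end changes from start to start.
- axle: The wheel axle, fixed across one end of the base plate: a mid-grey block with a black wheel (44 mm across, 18 mm wide) standing at either side of the plate. It takes up 44 mm of the plate's length (the block itself 30 mm) and its highest point is 46 mm above the table. Its origin is on the plate's top face, 12 mm above the table, on the plate's centre line, 146 mm from the plate's centre; axes as the plate's.
- bumper: The bumper, fixed across the other end of the base plate: a plain light grey bar, 150 mm long across the plate, 44 mm wide along it and 14 mm high. Its origin is the centre of its underside, on the plate's top face, on the plate's centre line, 146 mm from the plate's centre; axes as the plate's.
- controller_c (a point): Centre of the controller: a white box with a black screen and five small buttons on top, 60 mm (own x) by 80 mm (own y) by 32 mm high, standing loose on the table (about 0.2 kg), screen up. The point is half-way up, 16 mm above its underside. On the plate its long side runs along the plate; in the plate's middle it leaves a clear gap 84 mm long between itself and each end unit, whose middle is 82 mm from the plate's centre (64 mm from the end unit's origin).
- motor_c (a point): Centre of the large motor: a light grey block with a darker band round it, 36 mm (own x) by 56 mm (own y) by 34 mm high, loose on the table (about 0.09 kg). The point is half-way up, 17 mm above its underside. On the plate it lies with its long side along the plate.
- motor_small_c (a point): Centre of the small motor, of the same shape and colours as the large one but only 26 mm (own x) by 38 mm (own y) by 24 mm high; loose on the table. The point is half-way up. It is not needed and stays where it is.
- scanner_c (a point): Centre of the scanner: an upright dark grey round drum with a black band, 44 mm in diameter and 36 mm high, loose on the table (about 0.07 kg). The point is on its axis, half-way up, 18 mm above its underside.
- battery_c (a point): Centre of the battery pack: a flat mid-grey block with black ribs and a light latch on top, 40 mm (own x) by 62 mm (own y) by 22 mm high, loose on the table (about 0.11 kg). The point is half-way up, 11 mm above its underside. On the controller it lies with its long side along the controller's long side.

How it is judged:
At the end, for the whole second after the job is handed in: Upright, at rest: controller within 12 mm of the plate's centre, 11 deg of lengthwise; motor (axle side) and scanner (bumper side) within 12 mm of the centre line, 14 mm of mid-gap; battery on the controller within 12 mm; it and the motor lengthwise within 14 deg; small motor moved under 20 mm (z of controller_c in the frame of plate between 0.023 and 0.033 m and angle between each of controller_c, motor_c, scanner_c, battery_c's own z axis and vertical below 0.12 rad and x of controller_c in the frame of plate between -0.012 and 0.012 m and y of controller_c in the frame of plate between -0.012 and 0.012 m and angle between the y axis of controller_c and the y axis of plate, either way round below 0.2 rad and z of motor_c in the frame of plate between 0.024 and 0.034 m and x of motor_c in the frame of plate between -0.012 and 0.012 m and y of motor_c in the frame of plate between -0.115 and 0.115 m and horizontal distance between motor_c and axle between 0.05 and 0.078 m and angle between the y axis of motor_c and the y axis of plate, either way round below 0.25 rad and z of scanner_c in the frame of plate between 0.025 and 0.035 m and x of scanner_c in the frame of plate between -0.012 and 0.012 m and y of scanner_c in the frame of plate between -0.115 and 0.115 m and horizontal distance between scanner_c and bumper between 0.05 and 0.078 m and z of battery_c in the frame of controller_c between 0.022 and 0.032 m and horizontal distance between battery_c and controller_c below 0.012 m and angle between the y axis of battery_c and the y axis of controller_c, either way round below 0.25 rad and distance of motor_small_c from where it was at the start of the episode below 0.02 m and linear speed of each of controller, motor, scanner, battery, motor_small below 0.02 m/s); the robot touches nothing.
It also fails if it takes over 96 s, if anything falls off the work surface, if the arm or the gripper's body presses on something with over 40 N, if the wrist force passes 120 N, or if a joint passes its speed limit or range.

## Robot

A 7-joint arm with a two-finger parallel gripper is mounted at the origin on the work surface. World frame = base frame: x ahead of the robot, y to its left, z up, the work surface at z = 0. Lengths are in m, angles in rad, forces in N, time in s.
With the tool pointing down it reaches from about 0.375 to 0.925 m from the base axis. Payload 3.1 kg.
Tool frame: the origin (TCP) lies at the very end of the fingers, on their centre line; the grasp point (between the pads) lies 19 mm behind it (env.grip_depth is the distance from the TCP to the grasp point, in m); z points along the fingers, y is the direction in which the jaws open and shut (so a half turn about z gives the same grasp; the last joint's range is limited). The gripper opens to 85 mm and grips with 20 to 120 N. Pads are 22 mm wide; open, the fingers measure 114 mm over their backs; the gripper's body (76 mm by 85 mm) begins 54 mm behind the grasp point. The pads swing forward as they close: fully open they stand 13 mm farther back than shut.
Start: joints at [-1.403, 0.383, 0.044, 1.598, -0.018, 1.161, -0.05], TCP at [0.171, 0.627, 0.231] pointing down, gripper open.
Joint ranges: [-2.61, 2.61], [-0.41, 2.15], [-1.48, 1.57], [0, 2.5], [-1.57, 4.71], [0.05, 1.97], [-2.85, 2.85]. Speed limits (rad/s): [2.79, 2.79, 3.14, 3.14, 3.14, 3.14, 3.14].

## Interface

Orientations are given as a rotation vector (axis times angle).
In Python, from workcell import status, imaging, ticket, env gives the robot as it stands.
- The arm moves only by the tool step_arm, never from a script. Its argument "plan" is a list of rows, each an object of numbers: "jaw": the finger opening in m, from 0 to 0.0854; "tx", "ty", "tz": the shift along the world's x, y, z in m; "wx", "wy", "wz": the turn, a rotation vector about the world's x, y, z in rad. A call has 1 to 12 rows; each row is the pose to reach, as a shift and turn from the pose commanded when the call began; what a row does not reach only later rows make up. A row lasts 1/10 s, in which the tool goes at most 50 mm and 8.59 degrees, less where a joint would pass 70% of its speed; a pose out of reach is approached as far as the arm can. A call with a gripper value outside its range is refused whole. The fingers move at their own pace and stop on an object; "force" is the grip in N (left out, the last holds). Time passes only in rows, so rows that repeat a pose let the fingers close. It gives the time, the measured TCP pose, the force and the opening at its end, in the units of the state.
- status.get_obs(): the state, without advancing time (a new reading comes with each control period).
- imaging.capture(name): name is "side" or "top" or "wrist"; returns the picture (420x560x3 uint8, blue, green, red); there is no depth.
- imaging.camera_model(name): a dict with "camera_matrix" (3x3 intrinsics, pixels), "world_from_camera" (4x4, takes a point from camera to world coordinates); the wrist camera has in their place "T_tool_cam" (4x4, takes a point from camera to tool coordinates, whose origin is the TCP and whose axes are the flange's). Camera axes: x right, y down, z forward; pixel columns grow to the right and rows downward; lengths in m; the calibration is good to about 2 mm. A picture is of the moment at which its call begins: read the wrist's pose just before it. camera_model takes no time and is no camera call.
- ticket.sign_off(): hands the job in, once; it reports no verdict.
Trained networks look in the newest picture that a camera, given by its name, has taken for a name from the list of things; names that differ only in an ending like _2 or _b are one class to them, and where a whole thing is asked for, a point or a joint stands for the part that bears it (a point fixed in the world has none). Each returns a list of dicts, best first, with "conf" (0 to 1); they miss things now and then, are a little off and sometimes report something else, mostly with a low value. They report only what shows in the picture. A call takes as long as a camera call.
- imaging.masks_of(thing, camera): "pixels" (420x560 bool, what is visible of it) and "rect" ([centre column, centre row, width, height] in pixels, round what is visible of it).
- imaging.landmark_of(thing, camera): "location" ([column, row] in pixels: a listed point, or the origin of a listed thing).
The state is a dict: "time_s": time; "joint_positions": joint angles; "dq": joint speeds; "joint_torque": joint torques, N m; "position": TCP position; "ee_rot": TCP orientation; "contact_force": force on the tool from outside, world axes, zero at the start; "wrist_torque": the same for the moment, N m; "grip_width": opening from 0.0 (shut) to 1.0 (fully open).
Only numpy, scipy, OpenCV 4.12 (cv2) and the standard library are available. Lean on these libraries where they do the work, as an engineer would, in place of code of your own. Each camera call takes 0.05 s, during which the arm holds its last target. There are 200 camera calls.

## Working session

There is one attempt and no reset: what is moved stays moved. The work goes in short steps, Python scripts to look and compute and a tool call to move; the robot and the scene stay as the last step left them, time stands still between calls to the robot, and variables do not carry over. Pictures are saved under pics/ and viewed, about 12 in all and at most 16, crops included, and the job is handed in when it is done.

Besides the shell and the picture viewer there is one more tool, called after "Call:" in YAML: its name, and indented under it one key for each argument. step_arm: Moves the arm, as the interface text tells. Its arguments: {"type":"object","properties":{"plan":{"type":"array"},"force":{"type":"number"}},"required":["plan"]}

```bash
ls; mkdir -p pics
cat > h.py <<'E'
import numpy as np, cv2
from workcell import status, imaging, ticket, env
from scipy.spatial.transform import Rotation as R
def cam(name):
    m=imaging.camera_model(name);K=np.array(m["camera_matrix"])
    if name=="wrist":
        o=status.get_obs();T=np.eye(4);T[:3,:3]=R.from_rotvec(o["ee_rot"]).as_matrix();T[:3,3]=o["position"]
        return K,T@np.array(m["T_tool_cam"])
    return K,np.array(m["world_from_camera"])
def toworld(px,z,C):
    K,T=C;px=np.atleast_2d(px).astype(float)
    d=np.c_[px,np.ones(len(px))]@np.linalg.inv(K).T@T[:3,:3].T
    return T[:3,3]+d*((z-T[2,3])/d[:,2])[:,None]
def topix(P,C):
    K,T=C;p=(np.atleast_2d(P)-T[:3,3])@T[:3,:3]@K.T
    return p[:,:2]/p[:,2:]
def snap(name,f=None):
    C=cam(name);im=imaging.capture(name)
    if f: cv2.imwrite("pics/"+f+".png",im)
    return C,im
E
python3 - <<'E'
from h import *
for n in("top","side"):
    C,im=snap(n,n+"1"); print(n,C[1].round(3).tolist(),C[0][0,0])
    if n=="side":continue
    for t,z in dict(plate=0,axle=.012,bumper=.012,controller_c=.016,motor_c=.017,motor_small_c=.012,scanner_c=.018,battery_c=.011).items():
        for d in imaging.landmark_of(t,n)[:3]: print(t,round(d["conf"],2),np.round(d["location"]),toworld(d["location"],z,C)[0].round(4))
        for d in imaging.masks_of(t,n)[:2]:
            pts=np.argwhere(d["pixels"])[:,::-1].astype(np.float32)
            w=toworld(pts,z,C)[:,:2].astype(np.float32); r=cv2.minAreaRect(w*1000)
            print("   mask",round(d["conf"],2),len(pts),np.round(r[0]),np.round(r[1]),round(r[2],1))
o=status.get_obs();print(o)
E
```

```text
pics
top [[0.025, -0.995, 0.093, 0.493], [-1.0, -0.027, -0.017, -0.005], [0.019, -0.092, -0.996, 0.98], [0.0, 0.0, 0.0, 1.0]] 429.8348736053965
plate 0.96 [254. 254.] [0.4865 0.0359 0.    ]
   mask 0.92 5792 [488.  12.] [115. 299.] 3.4
axle 0.93 [320. 251.] [ 0.4963 -0.1146  0.012 ]
   mask 0.89 935 [ 496. -115.] [153.  43.] 4.0
bumper 0.91 [191. 259.] [0.4716 0.1741 0.012 ]
   mask 0.67 1384 [479. 178.] [154.  47.] 2.7
controller_c 0.62 [279. 166.] [ 0.6852 -0.0174  0.016 ]
   mask 0.77 971 [694. -20.] [81. 66.] 69.6
motor_c 0.83 [382. 181.] [ 0.6582 -0.2513  0.017 ]
   mask 0.69 478 [ 651. -253.] [64. 42.] 72.9
motor_small_c 0.63 [423. 265.] [ 0.47   -0.3465  0.012 ]
   mask 0.73 225 [ 470. -351.] [30. 41.] 27.3
scanner_c 0.76 [159. 176.] [0.6544 0.2534 0.018 ]
   mask 0.54 387 [653. 256.] [53. 44.] 46.9
battery_c 0.57 [128. 248.] [0.4921 0.3147 0.011 ]
   mask 0.76 555 [495. 315.] [43. 66.] 25.4
side [[0.999, -0.008, 0.044, 0.533], [-0.042, -0.507, 0.861, -1.097], [0.015, -0.862, -0.506, 0.676], [0.0, 0.0, 0.0, 1.0]] 486.0218881984762
{'time_s': 0.9, 'joint_positions': array([-1.40281382,  0.38288124,  0.04390782,  1.5979221 , -0.01787407,
        1.16122811, -0.04987518]), 'dq': array([ 1.36637385e-03,  4.18345825e-06, -2.72875445e-03,  1.83127370e-03,
        1.61951969e-04, -1.51932779e-03, -1.49820099e-04]), 'joint_torque': array([ 6.25998837e-05, -4.33416760e+01,  1.02314416e+00, -2.49924839e+01,
        1.06825784e-02,  1.71948086e-03,  1.16489747e-05]), 'position': array([0.1707194 , 0.62716297, 0.23127119]), 'ee_rot': array([ 4.16147961e-01,  3.11390831e+00, -7.30804090e-05]), 'contact_force': array([ 0.25724121, -0.24142092, -0.50845689]), 'wrist_torque': array([-0.0059786 , -0.04520788, -0.01061376]), 'grip_width': 0.9983018544042663}
```

```bash
python3 -c "
import cv2
a=cv2.imread('pics/top1.png');cv2.imwrite('pics/t1.png',cv2.resize(a[110:320,80:480],(800,420),interpolation=cv2.INTER_CUBIC))"
```

```text
(no output)
```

View pics/t1.png

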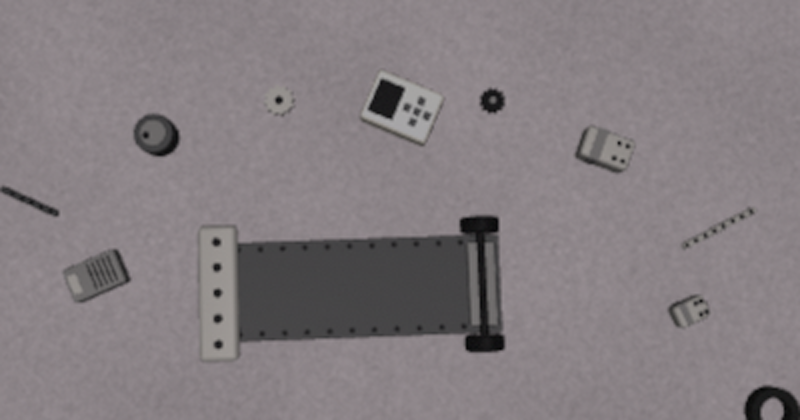

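View pics/side1.png

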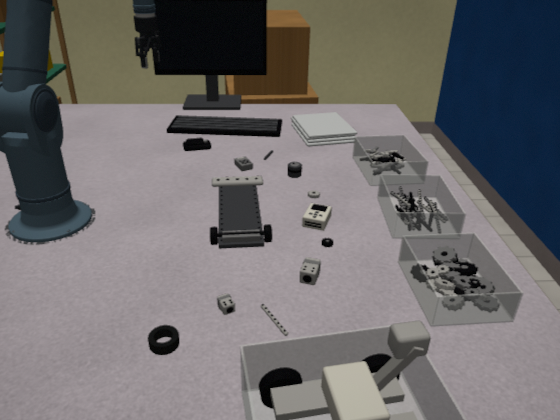

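Call:
step_arm:
  plan:
    - {"tx":0.48,"ty":-0.373,"wz":-1.24}
    - {"tx":0.48,"ty":-0.373,"wz":-1.24}
    - {"tx":0.48,"ty":-0.373,"wz":-1.24}
    - {"tx":0.48,"ty":-0.373,"wz":-1.24}
    - {"tx":0.48,"ty":-0.373,"wz":-1.24}
    - {"tx":0.48,"ty":-0.373,"wz":-1.24}
    - {"tx":0.48,"ty":-0.373,"wz":-1.24}
    - {"tx":0.48,"ty":-0.373,"wz":-1.24}
    - {"tx":0.48,"ty":-0.373,"wz":-1.24}
    - {"tx":0.48,"ty":-0.373,"wz":-1.24}
    - {"tx":0.48,"ty":-0.373,"wz":-1.24}
    - {"tx":0.48,"ty":-0.373,"wz":-1.24}

```text
invalid input
```

Call:
step_arm:
  plan:
    - {"tx":0}
    - {"tx":0}
    - {"tx":0}

```text
invalid input
```

Call:
step_arm:
  plan:
    - {"jaw":0.085,"tx":0.04,"ty":-0.03,"tz":0,"wx":0,"wy":0,"wz":-0.1}

```text
time_s: 1.0
position: [0.2007, 0.6023, 0.2312]
ee_rot: [-0.55, -3.086, -0.005]
contact_force: [0.4, 0.3, -0.2]
grip_width: 0.993
```

Call:
step_arm:
  plan:
    - {"jaw":0.085,"tx":0.443,"ty":-0.343,"tz":0,"wx":0,"wy":0,"wz":-1.14}
    - {"jaw":0.085,"tx":0.443,"ty":-0.343,"tz":0,"wx":0,"wy":0,"wz":-1.14}
    - {"jaw":0.085,"tx":0.443,"ty":-0.343,"tz":0,"wx":0,"wy":0,"wz":-1.14}
    - {"jaw":0.085,"tx":0.443,"ty":-0.343,"tz":0,"wx":0,"wy":0,"wz":-1.14}
    - {"jaw":0.085,"tx":0.443,"ty":-0.343,"tz":0,"wx":0,"wy":0,"wz":-1.14}
    - {"jaw":0.085,"tx":0.443,"ty":-0.343,"tz":0,"wx":0,"wy":0,"wz":-1.14}
    - {"jaw":0.085,"tx":0.443,"ty":-0.343,"tz":0,"wx":0,"wy":0,"wz":-1.14}
    - {"jaw":0.085,"tx":0.443,"ty":-0.343,"tz":0,"wx":0,"wy":0,"wz":-1.14}
    - {"jaw":0.085,"tx":0.443,"ty":-0.343,"tz":0,"wx":0,"wy":0,"wz":-1.14}
    - {"jaw":0.085,"tx":0.443,"ty":-0.343,"tz":0,"wx":0,"wy":0,"wz":-1.14}
    - {"jaw":0.085,"tx":0.443,"ty":-0.343,"tz":0,"wx":0,"wy":0,"wz":-1.14}
    - {"jaw":0.085,"tx":0.443,"ty":-0.343,"tz":0,"wx":0,"wy":0,"wz":-1.14}

```text
time_s: 2.2
position: [0.659, 0.2451, 0.2316]
ee_rot: [2.155, 2.276, -0.002]
contact_force: [-0.3, -1.6, 0.3]
grip_width: 0.994
```

```bash
cat >> h.py <<'E'
Z=dict(plate=0,axle=.012,bumper=.012,controller_c=.016,motor_c=.017,motor_small_c=.012,scanner_c=.018,battery_c=.011)
def find(names,n,zs={},f=None):
    C,im=snap(n,f); P=status.get_obs()
    for t in names:
        z=zs.get(t,Z[t])
        for d in imaging.landmark_of(t,n)[:2]: print(t,round(d["conf"],2),np.round(d["location"]),toworld(d["location"],z,C)[0].round(4))
        for d in imaging.masks_of(t,n)[:1]:
            pts=np.argwhere(d["pixels"])[:,::-1].astype(np.float32)
            w=toworld(pts,z+(Z[t] if t[-2:]=="_c" else 0),C)[:,:2].astype(np.float32); r=cv2.minAreaRect(w*1000)   # at top height
            print("   mask",round(d["conf"],2),len(pts),np.round(r[0],1),np.round(r[1]),round(r[2],1))
    p=P["position"];v=R.from_rotvec(P["ee_rot"]).as_matrix();print("t",round(P["time_s"],2),"tcp",p.round(4),"jaw deg",np.degrees(np.arctan2(v[1,1],v[0,1])).round(1),"tilt z",v[:,2].round(3),"w",round(P["grip_width"],3))
    return C,im
E
python3 - <<'E'
from h import *
C,im=find(["scanner_c","bumper"],"wrist",f="w1")
print(imaging.camera_model("wrist"),env.grip_depth)
E
```

```text
scanner_c 0.58 [273. 169.] [0.653  0.2587 0.018 ]
scanner_c 0.25 [110. 228.] [0.4818 0.185  0.018 ]
   mask 0.88 1624 [652.4 260.5] [45. 42.] 75.4
bumper 0.74 [109. 227.] [0.4782 0.1847 0.012 ]
   mask 0.55 5492 [473.9 178.9] [155.  46.] 3.4
t 2.25 tcp [0.6583 0.2464 0.2314] jaw deg 3.2 tilt z [ 0.003 -0.005 -1.   ] w 0.994
{'camera_matrix': array([[351.51200989,   0.        , 279.38440126],
       [  0.        , 351.51200989, 214.74754781],
       [  0.        ,   0.        ,   1.        ]]), 'T_tool_cam': array([[-1.68088454e-03, -9.53956117e-01, -2.99941496e-01,
         7.77179617e-02],
       [ 9.99998131e-01, -1.88999564e-03,  4.07051059e-04,
         3.07027105e-04],
       [-9.55196966e-04, -2.99940251e-01,  9.53957511e-01,
        -1.42167215e-01],
       [ 0.00000000e+00,  0.00000000e+00,  0.00000000e+00,
         1.00000000e+00]])} 0.0187
```

View pics/w1.png

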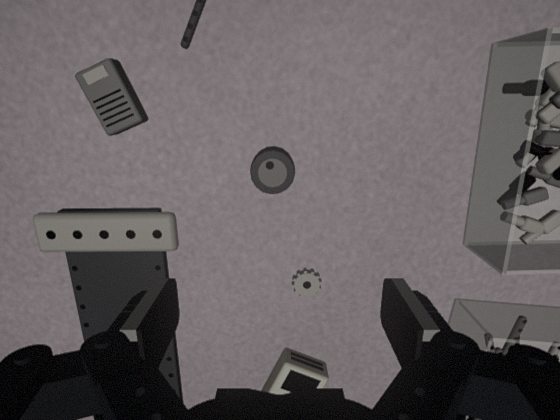

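Call:
step_arm:
  plan:
    - {"jaw":0.085,"tx":-0.001,"ty":0.004,"tz":-0.05,"wx":0,"wy":0,"wz":0}
    - {"jaw":0.085,"tx":-0.001,"ty":0.004,"tz":-0.1,"wx":0,"wy":0,"wz":0}
    - {"jaw":0.085,"tx":-0.001,"ty":0.004,"tz":-0.14,"wx":0,"wy":0,"wz":0}
    - {"jaw":0.085,"tx":-0.001,"ty":0.004,"tz":-0.14,"wx":0,"wy":0,"wz":0}
    - {"jaw":0.085,"tx":-0.001,"ty":0.004,"tz":-0.14,"wx":0,"wy":0,"wz":0}

```text
time_s: 2.95
position: [0.6512, 0.2605, 0.0912]
ee_rot: [-2.143, -2.295, 0.001]
contact_force: [0.6, -0.1, 0.8]
grip_width: 0.998
```

Run:
```python
from h import *
C,im=find(["scanner_c"],"wrist",f="w2")
```

```text
scanner_c 0.76 [280. 234.] [0.652  0.2574 0.018 ]
   mask 0.86 4485 [651.6 262.8] [42. 51.] 9.7
t 3.0 tcp [0.6534 0.2604 0.0936] jaw deg 3.9 tilt z [ 0.003  0.002 -1.   ] w 0.997
```

Call:
step_arm:
  force: 30
  plan:
    - {"jaw":0.085,"tx":0,"ty":0,"tz":-0.04,"wx":0,"wy":0,"wz":0}
    - {"jaw":0.085,"tx":0,"ty":0,"tz":-0.07,"wx":0,"wy":0,"wz":0}
    - {"jaw":0.085,"tx":0,"ty":0,"tz":-0.083,"wx":0,"wy":0,"wz":0}
    - {"jaw":0.085,"tx":0,"ty":0,"tz":-0.083,"wx":0,"wy":0,"wz":0}
    - {"jaw":0.085,"tx":0,"ty":0,"tz":-0.083,"wx":0,"wy":0,"wz":0}
    - {"jaw":0.03,"tx":0,"ty":0,"tz":-0.083,"wx":0,"wy":0,"wz":0}
    - {"jaw":0.03,"tx":0,"ty":0,"tz":-0.083,"wx":0,"wy":0,"wz":0}
    - {"jaw":0.03,"tx":0,"ty":0,"tz":-0.083,"wx":0,"wy":0,"wz":0}
    - {"jaw":0.03,"tx":0,"ty":0,"tz":-0.083,"wx":0,"wy":0,"wz":0}
    - {"jaw":0.03,"tx":0,"ty":0,"tz":-0.083,"wx":0,"wy":0,"wz":0}
    - {"jaw":0.03,"tx":0,"ty":0,"tz":-0.083,"wx":0,"wy":0,"wz":0}

```text
time_s: 4.2
position: [0.6538, 0.2586, 0.0098]
ee_rot: [2.148, 2.292, 0.003]
contact_force: [-0.7, -0.8, 5.7]
grip_width: 0.501
```

Call:
step_arm:
  plan:
    - {"jaw":0.03,"tx":0,"ty":0,"tz":0.05,"wx":0,"wy":0,"wz":0}
    - {"jaw":0.03,"tx":0,"ty":0,"tz":0.1,"wx":0,"wy":0,"wz":0}
    - {"jaw":0.03,"tx":-0.175,"ty":-0.145,"tz":0.19,"wx":0,"wy":0,"wz":0}
    - {"jaw":0.03,"tx":-0.175,"ty":-0.145,"tz":0.19,"wx":0,"wy":0,"wz":0}
    - {"jaw":0.03,"tx":-0.175,"ty":-0.145,"tz":0.19,"wx":0,"wy":0,"wz":0}
    - {"jaw":0.03,"tx":-0.175,"ty":-0.145,"tz":0.19,"wx":0,"wy":0,"wz":0}
    - {"jaw":0.03,"tx":-0.175,"ty":-0.145,"tz":0.19,"wx":0,"wy":0,"wz":0}
    - {"jaw":0.03,"tx":-0.175,"ty":-0.145,"tz":0.19,"wx":0,"wy":0,"wz":0}
    - {"jaw":0.03,"tx":-0.175,"ty":-0.145,"tz":0.19,"wx":0,"wy":0,"wz":0}
    - {"jaw":0.03,"tx":-0.175,"ty":-0.145,"tz":0.19,"wx":0,"wy":0,"wz":0}
    - {"jaw":0.03,"tx":-0.175,"ty":-0.145,"tz":0.19,"wx":0,"wy":0,"wz":0}
    - {"jaw":0.03,"tx":-0.175,"ty":-0.145,"tz":0.19,"wx":0,"wy":0,"wz":0}

```text
time_s: 5.4
position: [0.4781, 0.1139, 0.1977]
ee_rot: [2.146, 2.294, -0.002]
contact_force: [-0.8, 0.2, -0.6]
grip_width: 0.504
```

Run:
```python
from h import *
C,im=find(["bumper","plate","battery_c"],"wrist",f="w3")
C,im=find(["bumper","axle"],"wrist")
C,im=find(["bumper","axle","plate"],"side")
```

```text
bumper 0.87 [283. 112.] [0.4771 0.1845 0.012 ]
   mask 0.7 8730 [478.4 180.8] [153.  45.] 3.2
   mask 0.6 13171 [488.2  15.2] [114. 284.] 3.3
t 5.45 tcp [0.4781 0.1137 0.1977] jaw deg 3.8 tilt z [-0.001 -0.001 -1.   ] w 0.502
bumper 0.74 [284. 113.] [0.4784 0.1832 0.012 ]
   mask 0.81 8869 [477.8 180.8] [154.  46.] 3.6
axle 0.87 [283. 380.] [ 0.4964 -0.1115  0.012 ]
t 5.8 tcp [0.4778 0.1132 0.1982] jaw deg 3.7 tilt z [-0. -0. -1.] w 0.505
bumper 0.74 [236. 182.] [0.4749 0.1841 0.012 ]
   mask 0.88 510 [478.4 192.4] [ 65. 152.] 89.3
axle 0.6 [242. 240.] [ 0.4982 -0.1178  0.012 ]
   mask 0.7 767 [496.2 -92. ] [154.  77.] 4.7
plate 0.96 [242. 213.] [0.4952 0.0261 0.    ]
   mask 0.78 2118 [488.9  30.8] [111. 325.] 3.5
t 6.05 tcp [0.4777 0.1132 0.1983] jaw deg 3.7 tilt z [ 0.  0. -1.] w 0.506
```

View pics/w3.png

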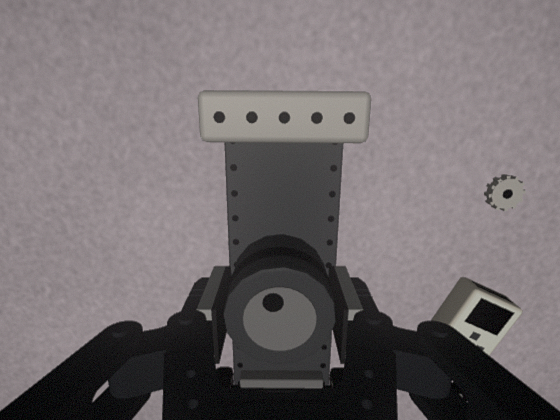

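Run:
```python
from h import *
C=cam("wrist");p=status.get_obs()["position"]
print(topix(p+[0,0,.026],C),toworld([[279,320],[275,303]],p[2]+.026,C), p)
c=np.array([[284,117]]);print(toworld(c,.026,C),toworld([[267.5,383.5]],.03,C))
```

```text
[[278.64346438 317.7307418 ]] [[0.47789455 0.11220532 0.22428874]
 [0.4759267  0.11949515 0.22428874]] [0.47769562 0.11319678 0.19828874]
[[0.47788051 0.18056762 0.026     ]] [[ 0.4787101  -0.09991522  0.03      ]]
```

Call:
step_arm:
  plan:
    - {"jaw":0.03,"tx":0.004,"ty":0.003,"tz":-0.05,"wx":0,"wy":0,"wz":0}
    - {"jaw":0.03,"tx":0.004,"ty":0.003,"tz":-0.1,"wx":0,"wy":0,"wz":0}
    - {"jaw":0.03,"tx":0.004,"ty":0.003,"tz":-0.14,"wx":0,"wy":0,"wz":0}
    - {"jaw":0.03,"tx":0.004,"ty":0.003,"tz":-0.16,"wx":0,"wy":0,"wz":0}
    - {"jaw":0.03,"tx":0.004,"ty":0.003,"tz":-0.165,"wx":0,"wy":0,"wz":0}
    - {"jaw":0.03,"tx":0.004,"ty":0.003,"tz":-0.17,"wx":0,"wy":0,"wz":0}
    - {"jaw":0.03,"tx":0.004,"ty":0.003,"tz":-0.174,"wx":0,"wy":0,"wz":0}
    - {"jaw":0.03,"tx":0.004,"ty":0.003,"tz":-0.176,"wx":0,"wy":0,"wz":0}
    - {"jaw":0.03,"tx":0.004,"ty":0.003,"tz":-0.176,"wx":0,"wy":0,"wz":0}

```text
time_s: 7.25
position: [0.4825, 0.1165, 0.0231]
ee_rot: [2.148, 2.292, 0.003]
contact_force: [-0.6, 0.4, -1.1]
grip_width: 0.5
```

Call:
step_arm:
  plan:
    - {"jaw":0.03,"tx":0,"ty":0,"tz":-0.002,"wx":0,"wy":0,"wz":0}
    - {"jaw":0.03,"tx":0,"ty":0,"tz":-0.002,"wx":0,"wy":0,"wz":0}
    - {"jaw":0.07,"tx":0,"ty":0,"tz":-0.002,"wx":0,"wy":0,"wz":0}
    - {"jaw":0.085,"tx":0,"ty":0,"tz":-0.002,"wx":0,"wy":0,"wz":0}
    - {"jaw":0.085,"tx":0,"ty":0,"tz":-0.002,"wx":0,"wy":0,"wz":0}
    - {"jaw":0.085,"tx":0,"ty":0,"tz":0.03,"wx":0,"wy":0,"wz":0}
    - {"jaw":0.085,"tx":0,"ty":0,"tz":0.08,"wx":0,"wy":0,"wz":0}
    - {"jaw":0.085,"tx":0.208,"ty":-0.136,"tz":0.18,"wx":0,"wy":0,"wz":-0.42}
    - {"jaw":0.085,"tx":0.208,"ty":-0.136,"tz":0.18,"wx":0,"wy":0,"wz":-0.42}
    - {"jaw":0.085,"tx":0.208,"ty":-0.136,"tz":0.18,"wx":0,"wy":0,"wz":-0.42}
    - {"jaw":0.085,"tx":0.208,"ty":-0.136,"tz":0.18,"wx":0,"wy":0,"wz":-0.42}
    - {"jaw":0.085,"tx":0.208,"ty":-0.136,"tz":0.18,"wx":0,"wy":0,"wz":-0.42}

```text
time_s: 8.45
position: [0.677, -0.0112, 0.1961]
ee_rot: [-2.578, -1.795, 0.0]
contact_force: [-0.4, 0.8, -0.7]
grip_width: 0.995
```

Call:
step_arm:
  plan:
    - {"jaw":0.085,"tx":0,"ty":0,"tz":0,"wx":0,"wy":0,"wz":0}
    - {"jaw":0.085,"tx":0,"ty":0,"tz":0,"wx":0,"wy":0,"wz":0}
    - {"jaw":0.085,"tx":0,"ty":0,"tz":0,"wx":0,"wy":0,"wz":0}
    - {"jaw":0.085,"tx":0,"ty":0,"tz":0,"wx":0,"wy":0,"wz":0}

```text
time_s: 8.85
position: [0.6741, -0.0087, 0.1942]
ee_rot: [-2.574, -1.795, 0.003]
contact_force: [0.1, -0.1, 0.4]
grip_width: 0.995
```

Run:
```python
from h import *
find(["controller_c"],"wrist",f="w4")
find(["scanner_c"],"top",{"scanner_c":.03})
```

```text
controller_c 0.93 [302. 192.] [ 0.6935 -0.0158  0.016 ]
   mask 0.85 5859 [692.6 -14.5] [82. 60.] 68.5
t 8.9 tcp [ 0.6743 -0.0088  0.1944] jaw deg -20.2 tilt z [-0.003  0.001 -1.   ] w 0.992
t 9.05 tcp [ 0.6751 -0.0096  0.1953] jaw deg -20.3 tilt z [-0.001  0.001 -1.   ] w 0.997
```

View pics/w4.png

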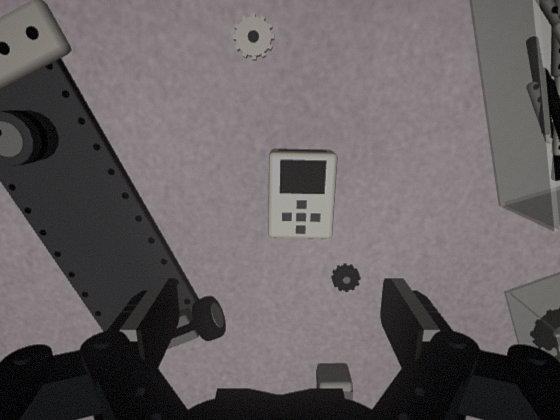

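Call:
step_arm:
  force: 40
  plan:
    - {"jaw":0.085,"tx":0.018,"ty":-0.006,"tz":-0.04,"wx":0,"wy":0,"wz":-0.015}
    - {"jaw":0.085,"tx":0.018,"ty":-0.006,"tz":-0.09,"wx":0,"wy":0,"wz":-0.015}
    - {"jaw":0.085,"tx":0.018,"ty":-0.006,"tz":-0.13,"wx":0,"wy":0,"wz":-0.015}
    - {"jaw":0.085,"tx":0.018,"ty":-0.006,"tz":-0.13,"wx":0,"wy":0,"wz":-0.015}
    - {"jaw":0.085,"tx":0.018,"ty":-0.006,"tz":-0.16,"wx":0,"wy":0,"wz":-0.015}
    - {"jaw":0.085,"tx":0.018,"ty":-0.006,"tz":-0.185,"wx":0,"wy":0,"wz":-0.015}
    - {"jaw":0.085,"tx":0.018,"ty":-0.006,"tz":-0.185,"wx":0,"wy":0,"wz":-0.015}
    - {"jaw":0.085,"tx":0.018,"ty":-0.006,"tz":-0.185,"wx":0,"wy":0,"wz":-0.015}
    - {"jaw":0.045,"tx":0.018,"ty":-0.006,"tz":-0.185,"wx":0,"wy":0,"wz":-0.015}
    - {"jaw":0.045,"tx":0.018,"ty":-0.006,"tz":-0.185,"wx":0,"wy":0,"wz":-0.015}
    - {"jaw":0.045,"tx":0.018,"ty":-0.006,"tz":-0.185,"wx":0,"wy":0,"wz":-0.015}
    - {"jaw":0.045,"tx":0.018,"ty":-0.006,"tz":-0.185,"wx":0,"wy":0,"wz":-0.015}

```text
time_s: 10.35
position: [0.6956, -0.0167, 0.0135]
ee_rot: [2.591, 1.774, 0.005]
contact_force: [-1.3, -0.0, 6.3]
grip_width: 0.688
```

Call:
step_arm:
  plan:
    - {"jaw":0.045,"tx":0,"ty":0,"tz":0.04,"wx":0,"wy":0,"wz":0}
    - {"jaw":0.045,"tx":0,"ty":0,"tz":0.09,"wx":0,"wy":0,"wz":0}
    - {"jaw":0.045,"tx":-0.206,"ty":0.049,"tz":0.16,"wx":0,"wy":0,"wz":0.43}
    - {"jaw":0.045,"tx":-0.206,"ty":0.049,"tz":0.16,"wx":0,"wy":0,"wz":0.43}
    - {"jaw":0.045,"tx":-0.206,"ty":0.049,"tz":0.16,"wx":0,"wy":0,"wz":0.43}
    - {"jaw":0.045,"tx":-0.206,"ty":0.049,"tz":0.16,"wx":0,"wy":0,"wz":0.43}
    - {"jaw":0.045,"tx":-0.206,"ty":0.049,"tz":0.16,"wx":0,"wy":0,"wz":0.43}
    - {"jaw":0.045,"tx":-0.206,"ty":0.049,"tz":0.16,"wx":0,"wy":0,"wz":0.43}
    - {"jaw":0.045,"tx":-0.206,"ty":0.049,"tz":0.16,"wx":0,"wy":0,"wz":0.43}
    - {"jaw":0.045,"tx":-0.206,"ty":0.049,"tz":0.16,"wx":0,"wy":0,"wz":0.43}
    - {"jaw":0.045,"tx":-0.206,"ty":0.049,"tz":0.16,"wx":0,"wy":0,"wz":0.43}
    - {"jaw":0.045,"tx":-0.206,"ty":0.049,"tz":0.16,"wx":0,"wy":0,"wz":0.43}

```text
time_s: 11.55
position: [0.4885, 0.0317, 0.1703]
ee_rot: [2.154, 2.286, -0.002]
contact_force: [0.2, -0.3, -2.1]
grip_width: 0.691
```

Run:
```python
from h import *
C,im=find(["scanner_c","bumper"],"wrist",{"scanner_c":.03},f="w5")
p=status.get_obs()["position"];print(toworld([[280,300]],p[2]+.02,C))
```

```text
scanner_c 0.66 [279.  93.] [0.4835 0.1169 0.03  ]
   mask 0.85 3041 [483.5 116.2] [43. 43.] 48.8
bumper 0.78 [277.   3.] [0.4783 0.1818 0.012 ]
   mask 0.92 7007 [478.6 171.7] [154.  24.] 3.3
t 11.6 tcp [0.4884 0.0318 0.1703] jaw deg 3.4 tilt z [-0.    -0.001 -1.   ] w 0.688
[[0.48880063 0.03582865 0.19037245]]
```

View pics/w5.png

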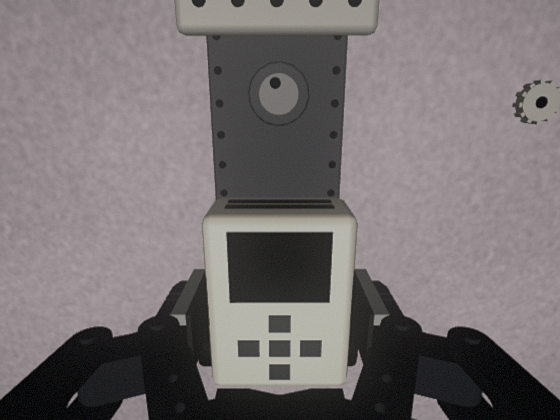

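Call:
step_arm:
  plan:
    - {"jaw":0.045,"tx":-0.001,"ty":-0.002,"tz":-0.05,"wx":0,"wy":0,"wz":0}
    - {"jaw":0.045,"tx":-0.001,"ty":-0.002,"tz":-0.09,"wx":0,"wy":0,"wz":0}
    - {"jaw":0.045,"tx":-0.001,"ty":-0.002,"tz":-0.12,"wx":0,"wy":0,"wz":0}
    - {"jaw":0.045,"tx":-0.001,"ty":-0.002,"tz":-0.13,"wx":0,"wy":0,"wz":0}
    - {"jaw":0.045,"tx":-0.001,"ty":-0.002,"tz":-0.135,"wx":0,"wy":0,"wz":0}
    - {"jaw":0.045,"tx":-0.001,"ty":-0.002,"tz":-0.14,"wx":0,"wy":0,"wz":0}
    - {"jaw":0.045,"tx":-0.001,"ty":-0.002,"tz":-0.144,"wx":0,"wy":0,"wz":0}
    - {"jaw":0.045,"tx":-0.001,"ty":-0.002,"tz":-0.146,"wx":0,"wy":0,"wz":0}
    - {"jaw":0.045,"tx":-0.001,"ty":-0.002,"tz":-0.146,"wx":0,"wy":0,"wz":0}

```text
time_s: 12.7
position: [0.4878, 0.0305, 0.0254]
ee_rot: [2.153, 2.286, 0.003]
contact_force: [0.7, -0.7, -0.7]
grip_width: 0.687
```

Call:
step_arm:
  plan:
    - {"jaw":0.045,"tx":0,"ty":0,"tz":-0.002,"wx":0,"wy":0,"wz":0}
    - {"jaw":0.045,"tx":0,"ty":0,"tz":-0.002,"wx":0,"wy":0,"wz":0}
    - {"jaw":0.075,"tx":0,"ty":0,"tz":-0.002,"wx":0,"wy":0,"wz":0}
    - {"jaw":0.085,"tx":0,"ty":0,"tz":-0.002,"wx":0,"wy":0,"wz":0}
    - {"jaw":0.085,"tx":0,"ty":0,"tz":-0.002,"wx":0,"wy":0,"wz":0}
    - {"jaw":0.085,"tx":0,"ty":0,"tz":0.03,"wx":0,"wy":0,"wz":0}
    - {"jaw":0.085,"tx":0,"ty":0,"tz":0.08,"wx":0,"wy":0,"wz":0}
    - {"jaw":0.085,"tx":0,"ty":0,"tz":0.12,"wx":0,"wy":0,"wz":0}

```text
time_s: 13.5
position: [0.4868, 0.0299, 0.146]
ee_rot: [2.154, 2.286, -0.001]
contact_force: [1.2, 1.0, 0.5]
grip_width: 0.995
```

Call:
step_arm:
  plan:
    - {"jaw":0.085,"tx":0.166,"ty":-0.283,"tz":0.05,"wx":0,"wy":0,"wz":-0.36}
    - {"jaw":0.085,"tx":0.166,"ty":-0.283,"tz":0.05,"wx":0,"wy":0,"wz":-0.36}
    - {"jaw":0.085,"tx":0.166,"ty":-0.283,"tz":0.05,"wx":0,"wy":0,"wz":-0.36}
    - {"jaw":0.085,"tx":0.166,"ty":-0.283,"tz":0.05,"wx":0,"wy":0,"wz":-0.36}
    - {"jaw":0.085,"tx":0.166,"ty":-0.283,"tz":0.05,"wx":0,"wy":0,"wz":-0.36}
    - {"jaw":0.085,"tx":0.166,"ty":-0.283,"tz":0.05,"wx":0,"wy":0,"wz":-0.36}
    - {"jaw":0.085,"tx":0.166,"ty":-0.283,"tz":0.05,"wx":0,"wy":0,"wz":-0.36}
    - {"jaw":0.085,"tx":0.166,"ty":-0.283,"tz":0.05,"wx":0,"wy":0,"wz":-0.36}
    - {"jaw":0.085,"tx":0.166,"ty":-0.283,"tz":0.05,"wx":0,"wy":0,"wz":-0.36}
    - {"jaw":0.085,"tx":0.166,"ty":-0.283,"tz":0.05,"wx":0,"wy":0,"wz":-0.36}
    - {"jaw":0.085,"tx":0.166,"ty":-0.283,"tz":0.05,"wx":0,"wy":0,"wz":-0.36}

```text
time_s: 14.6
position: [0.6527, -0.2501, 0.1939]
ee_rot: [-2.524, -1.867, -0.001]
contact_force: [0.1, -0.2, -0.3]
grip_width: 0.997
```

Run:
```python
from h import *
find(["motor_c"],"wrist",f="w6")
find(["controller_c","scanner_c"],"top",{"controller_c":.028,"scanner_c":.03})
```

```text
motor_c 0.67 [276. 192.] [ 0.6494 -0.2489  0.017 ]
   mask 0.59 2597 [ 651.3 -245.2] [58. 36.] 71.7
t 14.65 tcp [ 0.6528 -0.2504  0.1941] jaw deg -17.0 tilt z [-0.001  0.002 -1.   ] w 0.991
controller_c 0.77 [256. 255.] [0.4844 0.0283 0.028 ]
   mask 0.84 1006 [489.2  24.7] [58. 78.] 1.5
scanner_c 0.69 [215. 248.] [0.4957 0.119  0.03  ]
   mask 0.6 358 [483.9 110.4] [43. 43.] 2.1
t 14.8 tcp [ 0.6529 -0.2515  0.1946] jaw deg -17.1 tilt z [ 0.     0.001 -1.   ] w 0.993
```

View pics/w6.png

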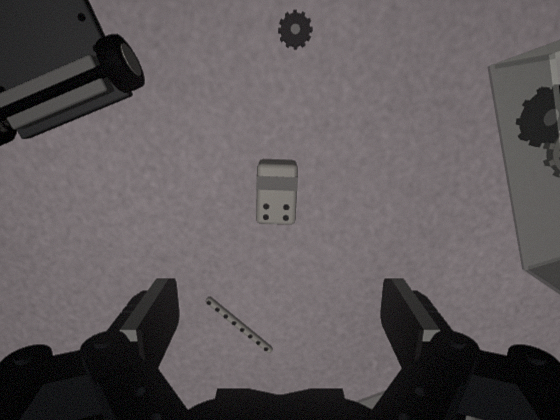

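Call:
step_arm:
  force: 30
  plan:
    - {"jaw":0.085,"tx":-0.003,"ty":0.004,"tz":-0.05,"wx":0,"wy":0,"wz":-0.02}
    - {"jaw":0.085,"tx":-0.003,"ty":0.004,"tz":-0.1,"wx":0,"wy":0,"wz":-0.02}
    - {"jaw":0.085,"tx":-0.003,"ty":0.004,"tz":-0.14,"wx":0,"wy":0,"wz":-0.02}
    - {"jaw":0.085,"tx":-0.003,"ty":0.004,"tz":-0.17,"wx":0,"wy":0,"wz":-0.02}
    - {"jaw":0.085,"tx":-0.003,"ty":0.004,"tz":-0.186,"wx":0,"wy":0,"wz":-0.02}
    - {"jaw":0.085,"tx":-0.003,"ty":0.004,"tz":-0.186,"wx":0,"wy":0,"wz":-0.02}
    - {"jaw":0.02,"tx":-0.003,"ty":0.004,"tz":-0.186,"wx":0,"wy":0,"wz":-0.02}
    - {"jaw":0.02,"tx":-0.003,"ty":0.004,"tz":-0.186,"wx":0,"wy":0,"wz":-0.02}
    - {"jaw":0.02,"tx":-0.003,"ty":0.004,"tz":-0.186,"wx":0,"wy":0,"wz":-0.02}
    - {"jaw":0.02,"tx":-0.003,"ty":0.004,"tz":-0.186,"wx":0,"wy":0,"wz":-0.02}
    - {"jaw":0.02,"tx":-0.003,"ty":0.004,"tz":-0.186,"wx":0,"wy":0,"wz":-0.02}
    - {"jaw":0.02,"tx":-0.003,"ty":0.004,"tz":-0.186,"wx":0,"wy":0,"wz":-0.02}

```text
time_s: 16.2
position: [0.6514, -0.2494, 0.0108]
ee_rot: [2.545, 1.838, 0.003]
contact_force: [-1.2, 0.7, 6.2]
grip_width: 0.414
```

Call:
step_arm:
  plan:
    - {"jaw":0.02,"tx":0,"ty":0,"tz":0.04,"wx":0,"wy":0,"wz":0}
    - {"jaw":0.02,"tx":0,"ty":0,"tz":0.09,"wx":0,"wy":0,"wz":0}
    - {"jaw":0.02,"tx":0,"ty":0,"tz":0.13,"wx":0,"wy":0,"wz":0}
    - {"jaw":0.02,"tx":-0.158,"ty":0.2,"tz":0.16,"wx":0,"wy":0,"wz":0.38}
    - {"jaw":0.02,"tx":-0.158,"ty":0.2,"tz":0.16,"wx":0,"wy":0,"wz":0.38}
    - {"jaw":0.02,"tx":-0.158,"ty":0.2,"tz":0.16,"wx":0,"wy":0,"wz":0.38}
    - {"jaw":0.02,"tx":-0.158,"ty":0.2,"tz":0.16,"wx":0,"wy":0,"wz":0.38}
    - {"jaw":0.02,"tx":-0.158,"ty":0.2,"tz":0.16,"wx":0,"wy":0,"wz":0.38}
    - {"jaw":0.02,"tx":-0.158,"ty":0.2,"tz":0.16,"wx":0,"wy":0,"wz":0.38}
    - {"jaw":0.02,"tx":-0.158,"ty":0.2,"tz":0.16,"wx":0,"wy":0,"wz":0.38}
    - {"jaw":0.02,"tx":-0.158,"ty":0.2,"tz":0.16,"wx":0,"wy":0,"wz":0.38}
    - {"jaw":0.02,"tx":-0.158,"ty":0.2,"tz":0.16,"wx":0,"wy":0,"wz":0.38}

```text
time_s: 17.4
position: [0.4928, -0.0507, 0.1689]
ee_rot: [2.156, 2.283, -0.0]
contact_force: [-0.7, -0.2, -1.1]
grip_width: 0.414
```

Call:
step_arm:
  plan:
    - {"jaw":0.02,"tx":0,"ty":0,"tz":0,"wx":0,"wy":0,"wz":0}
    - {"jaw":0.02,"tx":0,"ty":0,"tz":0,"wx":0,"wy":0,"wz":0}

```text
time_s: 17.6
position: [0.4923, -0.0501, 0.1685]
ee_rot: [2.156, 2.284, -0.001]
contact_force: [0.0, 0.9, -0.5]
grip_width: 0.413
```

Run:
```python
from h import *
C,im=find(["motor_c","scanner_c","controller_c"],"wrist",{"scanner_c":.03,"controller_c":.028,"motor_c":.175},f="w7")
```

```text
motor_c 0.67 [280. 288.] [ 0.4926 -0.0483  0.175 ]
   mask 0.8 12984 [492.2 -43.1] [36. 63.] 3.2
   mask 0.67 301 [484.9  90. ] [26.  5.] 3.2
controller_c 0.77 [281. 102.] [0.4892 0.0294 0.028 ]
   mask 0.67 9347 [488.4  28.8] [59. 79.] 3.2
t 17.65 tcp [ 0.4922 -0.0498  0.1685] jaw deg 3.3 tilt z [-0.    -0.001 -1.   ] w 0.415
```

View pics/w7.png

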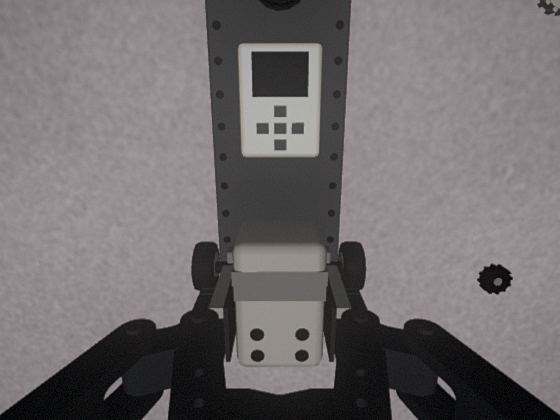

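Call:
step_arm:
  plan:
    - {"jaw":0.02,"tx":0,"ty":0.001,"tz":-0.05,"wx":0,"wy":0,"wz":0}
    - {"jaw":0.02,"tx":0,"ty":0.001,"tz":-0.09,"wx":0,"wy":0,"wz":0}
    - {"jaw":0.02,"tx":0,"ty":0.001,"tz":-0.12,"wx":0,"wy":0,"wz":0}
    - {"jaw":0.02,"tx":0,"ty":0.001,"tz":-0.135,"wx":0,"wy":0,"wz":0}
    - {"jaw":0.02,"tx":0,"ty":0.001,"tz":-0.14,"wx":0,"wy":0,"wz":0}
    - {"jaw":0.02,"tx":0,"ty":0.001,"tz":-0.144,"wx":0,"wy":0,"wz":0}
    - {"jaw":0.02,"tx":0,"ty":0.001,"tz":-0.147,"wx":0,"wy":0,"wz":0}
    - {"jaw":0.02,"tx":0,"ty":0.001,"tz":-0.148,"wx":0,"wy":0,"wz":0}
    - {"jaw":0.02,"tx":0,"ty":0.001,"tz":-0.148,"wx":0,"wy":0,"wz":0}

```text
time_s: 18.85
position: [0.4936, -0.0478, 0.0227]
ee_rot: [2.153, 2.286, 0.005]
contact_force: [-1.7, 0.4, 5.2]
grip_width: 0.411
```

Call:
step_arm:
  plan:
    - {"jaw":0.05,"tx":0,"ty":0,"tz":0,"wx":0,"wy":0,"wz":0}
    - {"jaw":0.085,"tx":0,"ty":0,"tz":0,"wx":0,"wy":0,"wz":0}
    - {"jaw":0.085,"tx":0,"ty":0,"tz":0,"wx":0,"wy":0,"wz":0}
    - {"jaw":0.085,"tx":0,"ty":0,"tz":0,"wx":0,"wy":0,"wz":0}
    - {"jaw":0.085,"tx":0,"ty":0,"tz":0.03,"wx":0,"wy":0,"wz":0}
    - {"jaw":0.085,"tx":0,"ty":0,"tz":0.08,"wx":0,"wy":0,"wz":0}
    - {"jaw":0.085,"tx":0,"ty":0,"tz":0.13,"wx":0,"wy":0,"wz":0}
    - {"jaw":0.085,"tx":-0.002,"ty":0.04,"tz":0.18,"wx":0,"wy":0,"wz":0}
    - {"jaw":0.085,"tx":-0.004,"ty":0.078,"tz":0.22,"wx":0,"wy":0,"wz":0}
    - {"jaw":0.085,"tx":-0.004,"ty":0.078,"tz":0.22,"wx":0,"wy":0,"wz":0}
    - {"jaw":0.085,"tx":-0.004,"ty":0.078,"tz":0.22,"wx":0,"wy":0,"wz":0}
    - {"jaw":0.085,"tx":-0.004,"ty":0.078,"tz":0.22,"wx":0,"wy":0,"wz":0}

```text
time_s: 20.05
position: [0.4873, 0.0297, 0.24]
ee_rot: [-2.153, -2.287, 0.001]
contact_force: [0.0, -1.0, -0.6]
grip_width: 0.997
```

Run:
```python
from h import *
C,im=find(["motor_c","scanner_c","controller_c","bumper","axle","plate"],"wrist",{"scanner_c":.03,"controller_c":.028,"motor_c":.029},f="w8")
```

```text
motor_c 0.84 [282. 250.] [ 0.4945 -0.0442  0.029 ]
   mask 0.93 1906 [493.6 -40.6] [35. 63.] 3.4
scanner_c 0.79 [277.  94.] [0.4802 0.1161 0.03  ]
   mask 0.84 1844 [483.1 116. ] [41. 42.] 3.4
controller_c 0.92 [280. 184.] [0.4881 0.0296 0.028 ]
controller_c 0.43 [280. 251.] [ 0.4933 -0.0449  0.028 ]
   mask 0.89 4741 [488.5  31.3] [59. 80.] 3.4
bumper 0.56 [278.  21.] [0.4772 0.1817 0.012 ]
   mask 0.82 7608 [478.4 179.7] [153.  39.] 3.4
axle 0.76 [279. 296.] [ 0.4958 -0.1109  0.012 ]
   mask 0.9 3854 [ 495.9 -117.5] [162.  53.] 2.8
plate 0.32 [280. 299.] [ 0.4968 -0.1219  0.    ]
   mask 0.84 16620 [488.1  11.1] [115. 302.] 3.3
t 20.1 tcp [0.4867 0.0288 0.2392] jaw deg 3.4 tilt z [-0.003 -0.001 -1.   ] w 0.998
```

View pics/w8.png

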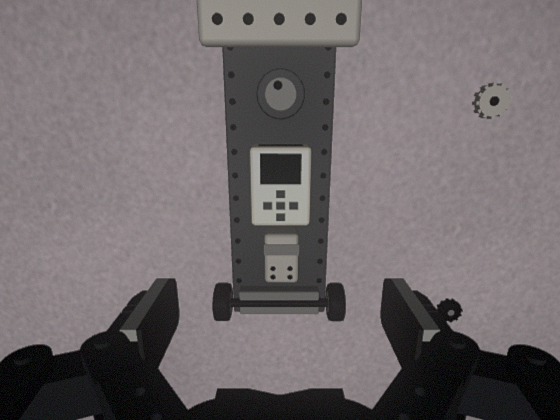

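Call:
step_arm:
  plan:
    - {"jaw":0.085,"tx":0.005,"ty":0.286,"tz":-0.05,"wx":0,"wy":0,"wz":0.38}
    - {"jaw":0.085,"tx":0.005,"ty":0.286,"tz":-0.05,"wx":0,"wy":0,"wz":0.38}
    - {"jaw":0.085,"tx":0.005,"ty":0.286,"tz":-0.05,"wx":0,"wy":0,"wz":0.38}
    - {"jaw":0.085,"tx":0.005,"ty":0.286,"tz":-0.05,"wx":0,"wy":0,"wz":0.38}
    - {"jaw":0.085,"tx":0.005,"ty":0.286,"tz":-0.05,"wx":0,"wy":0,"wz":0.38}
    - {"jaw":0.085,"tx":0.005,"ty":0.286,"tz":-0.05,"wx":0,"wy":0,"wz":0.38}
    - {"jaw":0.085,"tx":0.005,"ty":0.286,"tz":-0.05,"wx":0,"wy":0,"wz":0.38}
    - {"jaw":0.085,"tx":0.005,"ty":0.286,"tz":-0.05,"wx":0,"wy":0,"wz":0.38}
    - {"jaw":0.085,"tx":0.005,"ty":0.286,"tz":-0.05,"wx":0,"wy":0,"wz":0.38}
    - {"jaw":0.085,"tx":0.005,"ty":0.286,"tz":-0.05,"wx":0,"wy":0,"wz":0.38}

```text
time_s: 21.7
position: [0.4937, 0.3142, 0.191]
ee_rot: [1.687, 2.649, 0.0]
contact_force: [0.0, -0.7, 0.5]
grip_width: 0.996
```

Run:
```python
from h import *
C,im=find(["battery_c"],"wrist",f="w9")
C,im=find(["battery_c"],"wrist")
```

```text
battery_c 0.79 [277. 186.] [0.4908 0.3181 0.011 ]
   mask 0.65 2885 [492.4 320.5] [40. 62.] 24.9
t 21.75 tcp [0.4936 0.3143 0.191 ] jaw deg 25.0 tilt z [ 0.001  0.    -1.   ] w 0.996
battery_c 0.71 [279. 186.] [0.4919 0.3193 0.011 ]
   mask 0.67 2968 [492.7 320.5] [40. 64.] 23.9
t 21.9 tcp [0.4932 0.3152 0.191 ] jaw deg 25.1 tilt z [ 0.  0. -1.] w 0.995
```

View pics/w9.png

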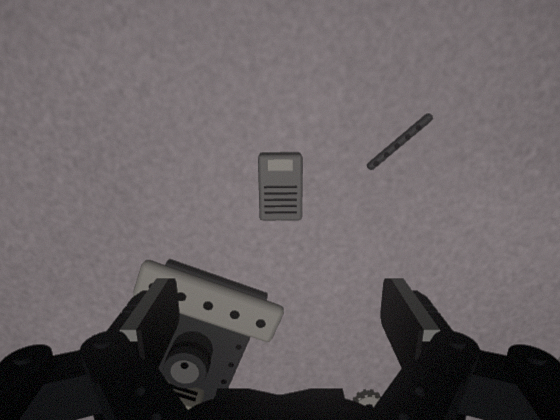

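Call:
step_arm:
  force: 30
  plan:
    - {"jaw":0.085,"tx":-0.001,"ty":0.004,"tz":-0.05,"wx":0,"wy":0,"wz":0}
    - {"jaw":0.085,"tx":-0.001,"ty":0.004,"tz":-0.1,"wx":0,"wy":0,"wz":0}
    - {"jaw":0.085,"tx":-0.001,"ty":0.004,"tz":-0.14,"wx":0,"wy":0,"wz":0}
    - {"jaw":0.085,"tx":-0.001,"ty":0.004,"tz":-0.17,"wx":0,"wy":0,"wz":0}
    - {"jaw":0.085,"tx":-0.001,"ty":0.004,"tz":-0.184,"wx":0,"wy":0,"wz":0}
    - {"jaw":0.085,"tx":-0.001,"ty":0.004,"tz":-0.186,"wx":0,"wy":0,"wz":0}
    - {"jaw":0.025,"tx":-0.001,"ty":0.004,"tz":-0.186,"wx":0,"wy":0,"wz":0}
    - {"jaw":0.025,"tx":-0.001,"ty":0.004,"tz":-0.186,"wx":0,"wy":0,"wz":0}
    - {"jaw":0.025,"tx":-0.001,"ty":0.004,"tz":-0.186,"wx":0,"wy":0,"wz":0}
    - {"jaw":0.025,"tx":-0.001,"ty":0.004,"tz":-0.186,"wx":0,"wy":0,"wz":0}
    - {"jaw":0.025,"tx":-0.001,"ty":0.004,"tz":-0.186,"wx":0,"wy":0,"wz":0}
    - {"jaw":0.025,"tx":-0.001,"ty":0.004,"tz":-0.186,"wx":0,"wy":0,"wz":0}

```text
time_s: 23.2
position: [0.4933, 0.3213, 0.0066]
ee_rot: [1.683, 2.652, 0.005]
contact_force: [-0.7, -0.6, 6.9]
grip_width: 0.46
```

Call:
step_arm:
  plan:
    - {"jaw":0.025,"tx":0,"ty":0,"tz":0.04,"wx":0,"wy":0,"wz":0}
    - {"jaw":0.025,"tx":0,"ty":0,"tz":0.09,"wx":0,"wy":0,"wz":0}
    - {"jaw":0.025,"tx":-0.004,"ty":-0.289,"tz":0.18,"wx":0,"wy":0,"wz":-0.377}
    - {"jaw":0.025,"tx":-0.004,"ty":-0.289,"tz":0.18,"wx":0,"wy":0,"wz":-0.377}
    - {"jaw":0.025,"tx":-0.004,"ty":-0.289,"tz":0.18,"wx":0,"wy":0,"wz":-0.377}
    - {"jaw":0.025,"tx":-0.004,"ty":-0.289,"tz":0.18,"wx":0,"wy":0,"wz":-0.377}
    - {"jaw":0.025,"tx":-0.004,"ty":-0.289,"tz":0.18,"wx":0,"wy":0,"wz":-0.377}
    - {"jaw":0.025,"tx":-0.004,"ty":-0.289,"tz":0.18,"wx":0,"wy":0,"wz":-0.377}
    - {"jaw":0.025,"tx":-0.004,"ty":-0.289,"tz":0.18,"wx":0,"wy":0,"wz":-0.377}
    - {"jaw":0.025,"tx":-0.004,"ty":-0.289,"tz":0.18,"wx":0,"wy":0,"wz":-0.377}
    - {"jaw":0.025,"tx":-0.004,"ty":-0.289,"tz":0.18,"wx":0,"wy":0,"wz":-0.377}
    - {"jaw":0.025,"tx":-0.004,"ty":-0.289,"tz":0.18,"wx":0,"wy":0,"wz":-0.377}

```text
time_s: 24.4
position: [0.4873, 0.0333, 0.1839]
ee_rot: [-2.145, -2.294, 0.001]
contact_force: [-0.7, 0.6, -0.8]
grip_width: 0.46
```

Call:
step_arm:
  plan:
    - {"jaw":0.025,"tx":0,"ty":0,"tz":0,"wx":0,"wy":0,"wz":0}
    - {"jaw":0.025,"tx":0,"ty":0,"tz":0,"wx":0,"wy":0,"wz":0}
    - {"jaw":0.025,"tx":0,"ty":0,"tz":0,"wx":0,"wy":0,"wz":0}

```text
time_s: 24.7
position: [0.4877, 0.0319, 0.1843]
ee_rot: [-2.149, -2.292, 0.001]
contact_force: [0.3, -0.8, -0.9]
grip_width: 0.46
```

Run:
```python
from h import *
C,im=find(["battery_c","controller_c","scanner_c"],"wrist",{"battery_c":.189,"controller_c":.028,"scanner_c":.03},f="w10")
```

```text
battery_c 0.95 [279. 292.] [0.4881 0.0305 0.189 ]
   mask 0.95 13724 [487.9  34.2] [40. 67.] 3.4
controller_c 0.69 [280. 201.] [0.4893 0.0287 0.028 ]
scanner_c 0.94 [279.  94.] [0.4824 0.1174 0.03  ]
   mask 0.67 2740 [483.3 116.2] [42. 43.] 3.6
t 24.75 tcp [0.4877 0.0316 0.1844] jaw deg 3.7 tilt z [-0. -0. -1.] w 0.455
```

View pics/w10.png

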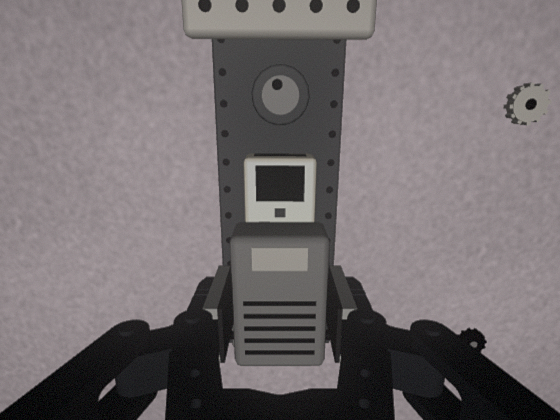

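Call:
step_arm:
  plan:
    - {"jaw":0.025,"tx":0,"ty":-0.001,"tz":-0.05,"wx":0,"wy":0,"wz":0}
    - {"jaw":0.025,"tx":0,"ty":-0.001,"tz":-0.09,"wx":0,"wy":0,"wz":0}
    - {"jaw":0.025,"tx":0,"ty":-0.001,"tz":-0.115,"wx":0,"wy":0,"wz":0}
    - {"jaw":0.025,"tx":0,"ty":-0.001,"tz":-0.124,"wx":0,"wy":0,"wz":0}
    - {"jaw":0.025,"tx":0,"ty":-0.001,"tz":-0.128,"wx":0,"wy":0,"wz":0}
    - {"jaw":0.025,"tx":0,"ty":-0.001,"tz":-0.132,"wx":0,"wy":0,"wz":0}
    - {"jaw":0.025,"tx":0,"ty":-0.001,"tz":-0.134,"wx":0,"wy":0,"wz":0}
    - {"jaw":0.025,"tx":0,"ty":-0.001,"tz":-0.135,"wx":0,"wy":0,"wz":0}
    - {"jaw":0.025,"tx":0,"ty":-0.001,"tz":-0.135,"wx":0,"wy":0,"wz":0}

```text
time_s: 25.95
position: [0.4889, 0.0305, 0.0506]
ee_rot: [2.15, 2.29, 0.003]
contact_force: [-0.2, -0.6, 1.1]
grip_width: 0.461
```

Call:
step_arm:
  plan:
    - {"jaw":0.025,"tx":0,"ty":0,"tz":-0.001,"wx":0,"wy":0,"wz":0}
    - {"jaw":0.05,"tx":0,"ty":0,"tz":-0.001,"wx":0,"wy":0,"wz":0}
    - {"jaw":0.085,"tx":0,"ty":0,"tz":0,"wx":0,"wy":0,"wz":0}
    - {"jaw":0.085,"tx":0,"ty":0,"tz":0,"wx":0,"wy":0,"wz":0}
    - {"jaw":0.085,"tx":0,"ty":0,"tz":0,"wx":0,"wy":0,"wz":0}
    - {"jaw":0.085,"tx":0,"ty":0,"tz":0.04,"wx":0,"wy":0,"wz":0}
    - {"jaw":0.085,"tx":0,"ty":0,"tz":0.09,"wx":0,"wy":0,"wz":0}
    - {"jaw":0.085,"tx":0,"ty":0,"tz":0.14,"wx":0,"wy":0,"wz":0}
    - {"jaw":0.085,"tx":0,"ty":0,"tz":0.19,"wx":0,"wy":0,"wz":0}
    - {"jaw":0.085,"tx":0,"ty":0,"tz":0.19,"wx":0,"wy":0,"wz":0}
    - {"jaw":0.085,"tx":0,"ty":0,"tz":0.19,"wx":0,"wy":0,"wz":0}
    - {"jaw":0.085,"tx":0,"ty":0,"tz":0.19,"wx":0,"wy":0,"wz":0}

```text
time_s: 27.15
position: [0.4866, 0.0302, 0.2383]
ee_rot: [-2.149, -2.289, 0.003]
contact_force: [-0.3, -0.4, -0.8]
grip_width: 0.997
```

Run:
```python
from h import *
C,im=find(["battery_c","controller_c","scanner_c","motor_c","axle","bumper"],"wrist",{"battery_c":.055,"controller_c":.028,"scanner_c":.03,"motor_c":.029},f="w11")
find(["motor_small_c"],"top")
```

```text
battery_c 0.74 [282. 190.] [0.4891 0.0301 0.055 ]
battery_c 0.57 [282.  92.] [0.4833 0.1178 0.055 ]
   mask 0.7 2812 [489.4  30.7] [39. 63.] 3.7
   mask 0.61 2140 [488.5  31.3] [61. 82.] 3.6
scanner_c 0.61 [281.  96.] [0.4825 0.1155 0.03  ]
scanner_c 0.17 [281.  18.] [0.4787 0.1808 0.03  ]
   mask 0.9 1967 [483.2 116.2] [42. 42.] 3.5
motor_c 0.74 [282. 252.] [ 0.4945 -0.0445  0.029 ]
motor_c 0.44 [282.  94.] [0.4838 0.1168 0.029 ]
   mask 0.87 1885 [493.6 -40.3] [35. 63.] 2.8
axle 0.97 [280. 299.] [ 0.4959 -0.1121  0.012 ]
   mask 0.98 3882 [ 495.7 -117.8] [160.  52.] 3.0
bumper 0.72 [279.  20.] [0.4766 0.1824 0.012 ]
t 27.2 tcp [0.4863 0.0301 0.2378] jaw deg 3.6 tilt z [-0.004 -0.001 -1.   ] w 0.995
motor_small_c 0.51 [422. 267.] [ 0.4661 -0.3449  0.012 ]
   mask 0.53 250 [ 470.6 -345.4] [30. 44.] 27.2
t 27.85 tcp [0.4879 0.0303 0.2396] jaw deg 3.6 tilt z [ 0.  0. -1.] w 0.994
```

View pics/w11.png

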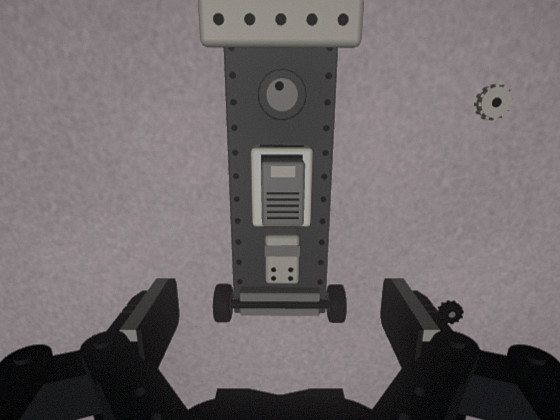

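```bash
python3 -c "
from workcell import ticket;print(ticket.sign_off())"
```

```text
the job is handed in; nothing more can be done
None
```

The rover is laid out on the plate and the job is handed in. The scanner, controller, large motor and battery pack are placed, and the arm is clear above them. It took about 28 s of the 96 s allowed.

My last wrist picture showed everything upright, with lengths along the plate to within about 1°:

| Part | Measured position | Limit |
|---|---|---|
| Controller | about 4.5 mm from the plate's middle, towards the axle, and 2 mm to the side | 12 mm |
| Battery on controller | within about 1 mm of centre | 12 mm |
| Motor | about 67 mm from the axle (mid-gap is 64 mm) | 50–78 mm |
| Scanner | about 65 mm from the bumper (mid-gap is 64 mm) | 50–78 mm |

I did not touch the small motor. Its top-camera readings before and after differ by 2–6 mm, in line with the network's scatter.

- **Controller left off centre:** I did not correct its offset, because it was well inside the limit.
- **Readings that disagreed:** The top camera put things about 4–6 mm lower in y than the wrist camera. I used the wrist values. The network's mask and point for the motor also differed by about 4 mm, because the mask included its front face.

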